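# Set the height stop of a bench jar capper and lock it

### The arm

A 6-joint arm with a two-finger parallel gripper is mounted at the origin on a cart in front of the work surface, level with it; the furniture and walls round the work are solid. World frame = base frame: x ahead of the robot, y to its left, z up, the work surface at z = 0. Lengths are in mm, angles in rad, forces in N, time in s.
With the tool pointing down it reaches from about 350 to 975 mm from the base axis. Payload 7.1 kg.
Tool frame: the origin (TCP) lies midway between the tips of the shut fingers; the grasp point (between the pads) lies 19 mm behind it; z points along the fingers, y is the line along which they close (so a half turn about z gives the same grasp; the last joint's range is limited). The gripper opens to 88 mm and grips with 3 to 60 N. Pads are 20 mm wide; open, the fingers measure 115 mm over their backs; the gripper's body (75 mm by 178 mm) begins 61 mm behind the grasp point.
Start: joints at [-1.339, 0.423, 1.63, -0, 1.089, -0.019], TCP at [155.131, -605.425, 222.675] pointing down, gripper open.
Joint ranges: [-3, 3], [-0.9, 2.11], [0.09, 2.58], [-1.31, 4.45], [0.11, 2.69], [-2.54, 2.54]. Speed limits (rad/s): [2.39, 2.39, 3.01, 3.14, 3.14, 3.14].

### API

Orientations are given as a rotation vector (axis times angle).
In Python, from workcell import ctrl gives the robot as it stands. The module is installed in compiled form; this text tells all that it offers.
- The arm moves only by the tool servo_tool, never from a script. Its argument "increments" is a list of rows, each a list of 7 numbers: the shift along the world's x, y, z in cm, then the turn, a rotation vector about the world's x, y, z in degrees, then the opening, from -1 (shut) to 1 (fully open). A call has 1 to 20 rows; each row is the pose to reach, as a shift and turn from the pose commanded when the call began; what a row does not reach only later rows make up. A row lasts 1/12 s, in which the tool goes at most 41.7 mm and 7.16 degrees, less where a joint would pass 70% of its speed; a pose out of reach is approached as far as the arm can. A call with a gripper value outside its range is refused whole. The fingers move at their own pace and stop on an object; the grip force is fixed at half the most. Time passes only in rows, so rows that repeat a pose let the fingers close. It gives the time, the measured TCP pose, the force, the opening and the grip force at its end, in the units of the state.
- ctrl.get_obs(): the state, without advancing time (a new reading comes with each control period).
- ctrl.get_image(name): name is "side" or "top" or "wrist"; returns a dict with "image" (420x560x3 uint8, red, green, blue), "fx", "fy", "cx", "cy" (pixels), "k1" (the pictures are not rectified: a ray, as slopes to the right and down, at radius r is drawn at 1 + k1 r^2 times it, then the intrinsics apply), "extrinsics" (4x4, takes a point from camera to world coordinates); the wrist camera has in their place "tool_from_camera" (4x4, takes a point from camera to tool coordinates, whose origin is the TCP and whose axes are the flange's). Camera axes: x right, y up, looking along -z (the intrinsics and any distortion apply to the point x, -y, -z); pixel columns grow to the right and rows downward; lengths in mm; the calibration is good to about 2 mm. A picture is of the moment at which its call begins: read the wrist's pose just before it. There is no depth.
- ctrl.close_job(): hands the job in; it is judged then, once.
The state is a dict: "t": time; "qpos": joint angles; "qvel": joint speeds; "joint_torque": joint torques, N m; "ee_pos": TCP position; "orientation": TCP orientation; "ft_force": force on the tool from outside, world axes, zero at the start; "moment": the same for the moment, N m; "width": finger opening in mm; "grasp_force": force on a finger pad.
Only numpy, scipy, OpenCV 4.12 (cv2) and the standard library are available. Lean on these libraries where they do the work, as an engineer would, in place of code of your own. Each camera call takes 0.05 s, during which the arm holds its last target. There are 200 camera calls.

### The job

Set the height stop of the jar capper to the jar that stands in it: push the stop rod down until its rubber pad rests lightly on the jar's lid, without bearing hard on the glass, then swing the clamp lever fully home so that the stop is locked there. Leave the jar and the things around it where they are.

Things in the scene. Friction and masses are not known exactly. Their poses are not given: they have to be found in the camera images.
- stand: The jar capper, bolted down: grey base plate 200 x 150 x 16 mm, steel column (26 mm thick) at its back, grey head 46 mm wide that reaches forward over the jar; the head's top is 212 mm, its underside 182 mm above the worktop. Origin: on the worktop, under the axis of the stop rod. x axis: from jar to column (at yaw 0 away from the robot); y: left; z: up.
- stop_knob_top (a point): Centre of the flat top of the black round knob (40 mm across, 22 mm high) on the upper end of the vertical stop rod (14 mm thick); it stands 285 mm above the worktop less the value of joint stop_rod. It is pushed straight down from above; nothing stands over it.
- stop_rod (a joint): How far the stop rod is lowered, m: 0 = fully up, at most 0.048. It drags in its guide (3 to 5 N to push down) and stays where left. Its foot with a rubber pad (28 mm across) is screwed in by an unmeasured amount: with the rod fully up the pad's underside is 120 to 140 mm above the worktop, so the touch must be felt or seen. The pad gives 1 mm per 4 N.
- jar_mid (a point): Centre of the loose glass jar with a yellow screw lid, 64 mm across, 82 mm tall, half-way up. It stands on the base plate in a low ring (6 mm high), its lid right under the pad of the stop rod, 98 mm above the worktop. It need not be handled. A press of more than 15 N on it is too hard.
- clamp_lever (a joint): Angle of the clamp lever, rad: 0 = open (lever points along -x of the stand, to the robot at yaw 0); grows counter-clockwise seen from above, towards -y of the stand (robot's right), to the end stop at 1.25 = locked. Moves stiffly (about 3 N at the post, 4 N in the last third, where it clamps the rod) and stays where left.
- lever_post_top (a point): Top of the upright black post (16 mm thick, 45 mm high, all of it but the lowest 9 mm free above the lever) at the outer end of the clamp lever, 85 mm from the lever's pivot. The top is 262 mm above the worktop.
- lever_pivot (a point): Vertical hinge axis of the clamp lever, on the right side of the head: 37 mm from the rod axis along -y of the stand, 215 mm above the worktop (underside of the lever).
- spice_jar: Bystander: spice jar, 44 mm across, 105 mm tall, on the worktop left of the capper. Origin: centre of its underside.
- lemon: Bystander: lemon, 71 x 53 x 51 mm, on the worktop front left of the capper. Origin: its underside.
- mandarin: Bystander: mandarin, 61 mm across, on the worktop right of the capper. Origin: its underside.
There are look-alikes about, which are no part of the job. What is shaped like the part that bears jar_mid but pink or red is not meant.

How it is judged (in metres and radians):
On the way, in this order (a step that is already met when the one before it is completed fails the run):
1. the stop's pad is brought down onto the jar's lid (at least 0.5 N) while the clamp is still open (lever under 0.6 rad) (contact force between stop_rod and jar above 0.5 N and value of joint clamp_lever below 0.6 rad), for 0.3 s.
2. the clamp lever is swung home (over 1.12 rad) with the pad still on the lid (contact force between stop_rod and jar above 0.5 N and value of joint clamp_lever above 1.12 rad), for 0.2 s.
At the end, for the whole second after the job is handed in: The stop's pad rests on the jar's lid (at least 0.5 N), the clamp lever is locked (over 1.12 rad of 1.25), the jar stands upright (0.05 rad) in its ring (within 8 mm of the rod axis), and the spice jar, lemon and mandarin are within 20 mm of where they were (all of step 2 and horizontal distance between jar_mid and stand below 0.008 m and angle between jar_mid's own z axis and vertical below 0.05 rad and distance of each of spice_jar, lemon, mandarin from where it was at the start of the episode below 0.02 m); the robot touches nothing.
It fails at once if the stop bears on the jar with more than 15 N (contact force between stop_rod and jar above 15 N).
It fails at once if a bystander is shifted by more than 20 mm (distance of any of spice_jar, lemon, mandarin from where it was at the start of the episode above 0.02 m).
It also fails if it takes over 69 s, if anything falls off the work surface, if the arm or the gripper's body presses on something with over 40 N, if the wrist force passes 120 N, or if a joint passes its speed limit or range.

## Working session

There is one attempt and no reset: what is moved stays moved. The work goes in short steps, Python scripts to look and compute and a tool call to move; the robot and the scene stay as the last step left them, time stands still between calls to the robot, and variables do not carry over. Pictures are saved under pics/ and viewed, at most 10 in all, crops included, and the job is handed in when it is done.

Besides the shell and the picture viewer there is one more tool, called after ">>>" as name(argument=value, ...) on one line, values as JSON. servo_tool: Moves the arm, as the interface text tells. Its arguments: {"type":"object","properties":{"increments":{"type":"array","items":{"type":"array","items":{"type":"number"}}}},"required":["increments"]}

```bash
mkdir -p pics; cat > h.py <<'E'
import numpy as np, cv2, pickle
from scipy.spatial.transform import Rotation as R
from workcell import ctrl
def snap(n,f):
    o=ctrl.get_obs(); d=ctrl.get_image(n)
    if n=="wrist":
        T=np.eye(4);T[:3,:3]=R.from_rotvec(o["orientation"]).as_matrix();T[:3,3]=o["ee_pos"]
        d["extrinsics"]=T@np.array(d["tool_from_camera"])
    cv2.imwrite(f"pics/{f}.png",d["image"][:,:,::-1]); pickle.dump(d,open(f"pics/{f}.pkl","wb")); return d
def ld(f): return pickle.load(open(f"pics/{f}.pkl","rb"))
def ray(d,u,v):
    K=np.array([[d["fx"],0,d["cx"]],[0,d["fy"],d["cy"]],[0,0,1.]])
    p=cv2.undistortPoints(np.array([[[u,v]]],float),K,np.array([d["k1"],0,0,0.]))[0,0]
    E=np.array(d["extrinsics"]); w=E[:3,:3]@np.array([p[0],-p[1],-1]); return E[:3,3],w/np.linalg.norm(w)
def atz(d,u,v,z):
    c,w=ray(d,u,v); return c+w*(z-c[2])/w[2]
def proj(d,P):
    E=np.linalg.inv(np.array(d["extrinsics"])); q=E[:3,:3]@np.array(P,float)+E[:3,3]
    x,y=q[0]/-q[2],-q[1]/-q[2]; s=1+d["k1"]*(x*x+y*y)
    return d["fx"]*x*s+d["cx"],d["fy"]*y*s+d["cy"]
def tri(*dr):
    A=0;b=0
    for c,w in dr:
        M=np.eye(3)-np.outer(w,w);A=A+M;b=b+M@c
    return np.linalg.solve(A,b)
E
python3 - <<'E'
from h import *
a=snap("side","s0");b=snap("top","t0")
for d in(a,b):print(np.round(d["extrinsics"],2).tolist(),d["fx"],d["k1"])
print(ctrl.get_obs())
E
```

```text
[[-0.97, 0.1, -0.21, 345.6], [-0.23, -0.34, 0.91, 901.92], [0.01, 0.93, 0.36, 491.77], [0.0, 0.0, 0.0, 1.0]] 404.5274141404535 -0.11933049512332546
[[-0.0, 0.98, -0.19, 352.74], [-1.0, -0.0, -0.02, 114.68], [-0.02, 0.19, 0.98, 1217.71], [0.0, 0.0, 0.0, 1.0]] 485.2562271250795 -0.02186055152628753
{'t': 0.1, 'qpos': array([-1.33901794e+00,  4.23745858e-01,  1.63060445e+00, -1.58142796e-05,
        1.08863544e+00, -1.89784722e-02]), 'qvel': array([ 1.52634122e-03, -1.25524392e-03, -4.31164995e-03,  7.43737645e-04,
       -1.11916495e-06, -5.04555230e-04]), 'joint_torque': array([ 9.74072100e-04, -5.45614243e+01, -2.74323606e+01,  6.45546382e-02,
        1.87859545e-02, -2.00549670e-05]), 'ee_pos': array([ 155.00223578, -604.94754684,  221.99462256]), 'orientation': array([-3.11555814e+00, -3.92695196e-01,  2.54156604e-04]), 'ft_force': array([ 1.15329325, -0.41870198,  0.0093729 ]), 'moment': array([-0.00886707, -0.02694026,  0.02389724]), 'grasp_force': 0.0, 'width': 88.1097668270148}
```

View pics/s0.png

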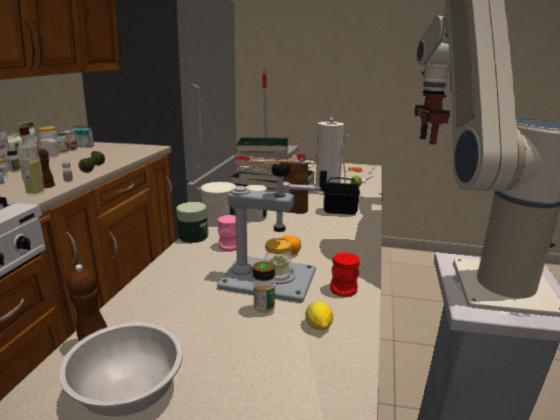

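View pics/t0.png

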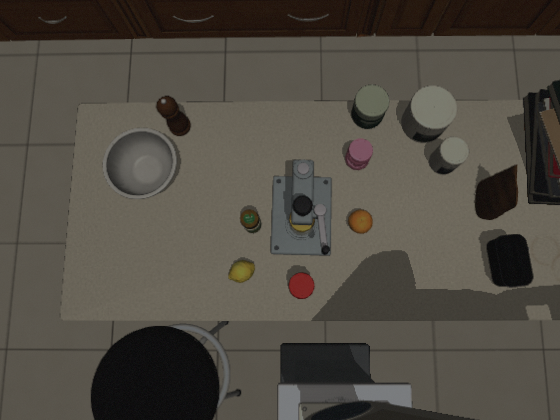

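Side view: capper with the yellow-lid jar at (279,250), black knob at (281,170), lever post at (323,178). Top view: knob (303,205), lever pivot (320,211), post (325,250). Possible mix-ups are the pink jar (side 229,233; top 359,153) and the red jar (side 345,273; top 302,286). Both are the wrong colour and outside the capper, so I choose the yellow one under the rod. Next is a close crop to check that.

```bash
python3 - <<'E'
from h import *
s=cv2.imread("pics/s0.png")[150:300,215:365];t=cv2.imread("pics/t0.png")[165:265,250:350]
s=cv2.resize(s,(400,400)[::1],interpolation=cv2.INTER_CUBIC);t=cv2.resize(t,(400,400),interpolation=cv2.INTER_CUBIC)
cv2.imwrite("pics/c0.png",np.hstack([s,np.clip(t*1.8,0,255).astype('uint8')]))
a,b=ld("s0"),ld("t0")
print(atz(b,303,205,285),atz(b,325.5,250,262),atz(b,320,211,230))
print(tri(ray(a,281,165),ray(b,303,205)),tri(ray(a,323,171),ray(b,325.5,250)))
E
```

```text
[531.65477086 100.50006454 285.        ] [445.71534772  56.51247428 262.        ] [529.43816015  64.64741867 230.        ]
[531.14898374 100.17984987 280.11931953] [446.02040057  56.54388564 262.06606632]
```

View pics/c0.png

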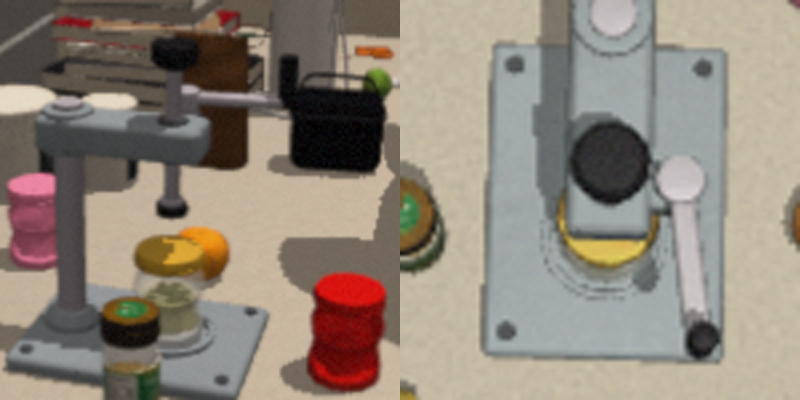

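The crop confirms it: the yellow-lid jar is under the pad of the capper (crop 168,250). The pink and red ones are decoys. Knob top is at about (531.5, 100.5) and triangulates to z≈280–285, post at (446, 56.5, 262), which fits. The lever is at about 0.1 rad, so open. Moving above the knob with the fingers shut.

>>> servo_tool(increments=[[0, 0, 4, 0, 0, 0, -1], [0, 0, 8, 0, 0, 0, -1], [0, 2, 12, 0, 0, 0, -1], [37.6, 70.5, 12, 0, 0, 0, -1], [37.6, 70.5, 12, 0, 0, 0, -1], [37.6, 70.5, 12, 0, 0, 0, -1], [37.6, 70.5, 12, 0, 0, 0, -1], [37.6, 70.5, 12, 0, 0, 0, -1], [37.6, 70.5, 12, 0, 0, 0, -1], [37.6, 70.5, 12, 0, 0, 0, -1], [37.6, 70.5, 12, 0, 0, 0, -1], [37.6, 70.5, 12, 0, 0, 0, -1], [37.6, 70.5, 12, 0, 0, 0, -1], [37.6, 70.5, 12, 0, 0, 0, -1], [37.6, 70.5, 12, 0, 0, 0, -1], [37.6, 70.5, 12, 0, 0, 0, -1], [37.6, 70.5, 12, 0, 0, 0, -1], [37.6, 70.5, 12, 0, 0, 0, -1], [37.6, 70.5, 12, 0, 0, 0, -1], [37.6, 70.5, 12, 0, 0, 0, -1]])

```text
t: 1.77
ee_pos: [495.7, 36.6, 342.2]
orientation: [3.117, 0.394, -0.0]
ft_force: [-0.4, -0.3, 1.4]
width: 0.3
grasp_force: 0.0
```

>>> servo_tool(increments=[[0, 0, 0, 0, 0, 0, -1], [0, 0, 0, 0, 0, 0, -1]])

```text
t: 1.93
ee_pos: [495.7, 36.3, 341.8]
orientation: [-3.116, -0.399, 0.002]
ft_force: [-1.2, -0.8, 0.1]
width: 0.9
grasp_force: 0.0
```

```bash
python3 - <<'E'
from h import *
d=snap("wrist","w0");o=ctrl.get_obs();print(o["ee_pos"],o["orientation"],o["qpos"],o["ft_force"])
E
```

```text
[495.08666774  35.01285281 341.79986889] [ 3.11632059e+00  3.96210279e-01 -2.42421600e-03] [ 4.68161640e-02  1.03477881e-01  1.77575717e+00 -3.22191748e-04
  1.26388141e+00  1.36478623e+00] [-0.63490365  0.06003364  0.24720631]
```

View pics/w0.png

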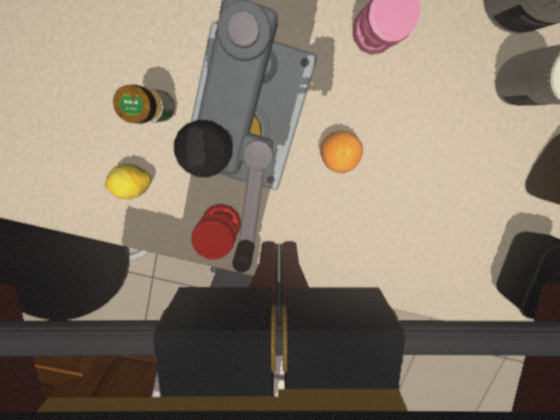

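Wrist view: knob at (204,148), lever pivot (258,153), post (245,257). It agrees with the top view, so I'll use it to refine the positions.

```bash
python3 - <<'E'
from h import *
w,a,b=ld("w0"),ld("s0"),ld("t0")
k=atz(w,204,148,285);print(k,tri(ray(w,204,148),ray(b,302.4,205.3),ray(a,281,164)),atz(b,302.4,205.3,285))
print(atz(w,244,260,262),atz(w,258,153,230))
o=ctrl.get_obs();print(o["ee_pos"])
E
```

```text
[535.09471459  98.01982201 285.        ] [532.04349239  99.91844306 281.17908545] [531.06212826 101.6775332  285.        ]
[451.31990623  54.22930578 262.        ] [533.41826727  64.39694019 230.        ]
[495.08666774  35.01285281 341.79986889]
```

>>> servo_tool(increments=[[3.7, 6.4, 0, 0, 0, -5, -1], [3.7, 6.4, 0, 0, 0, -9, -1], [3.7, 6.4, -2, 0, 0, -9, -1], [3.7, 6.4, -4, 0, 0, -9, -1], [3.7, 6.4, -5, 0, 0, -9, -1], [3.7, 6.4, -5, 0, 0, -9, -1], [3.7, 6.4, -5, 0, 0, -9, -1], [3.7, 6.4, -5, 0, 0, -9, -1]])

```text
t: 2.65
ee_pos: [532.9, 97.7, 293.5]
orientation: [-3.138, -0.145, -0.002]
ft_force: [0.1, -0.5, 0.6]
width: 0.2
grasp_force: 0.0
```

>>> servo_tool(increments=[[0, 0, -0.2, 0, 0, 0, -1], [0, 0, -0.4, 0, 0, 0, -1], [0, 0, -0.6, 0, 0, 0, -1], [0, 0, -0.8, 0, 0, 0, -1], [0, 0, -1.0, 0, 0, 0, -1], [0, 0, -1.2, 0, 0, 0, -1], [0, 0, -1.2, 0, 0, 0, -1], [0, 0, -1.2, 0, 0, 0, -1]])

```text
t: 3.32
ee_pos: [532.3, 98.5, 280.2]
orientation: [3.138, 0.147, -0.001]
ft_force: [0.8, 0.8, 0.1]
width: -0.1
grasp_force: 0.0
```

>>> servo_tool(increments=[[0, 0, -0.2, 0, 0, 0, -1], [0, 0, -0.4, 0, 0, 0, -1], [0, 0, -0.6, 0, 0, 0, -1], [0, 0, -0.8, 0, 0, 0, -1], [0, 0, -1.0, 0, 0, 0, -1]])

```text
t: 3.73
ee_pos: [532.7, 98.5, 270.4]
orientation: [-3.138, -0.147, -0.001]
ft_force: [-0.1, 0.5, 2.8]
width: 0.2
grasp_force: 1.2
```

>>> servo_tool(increments=[[0, 0, -0.1, 0, 0, 0, -1], [0, 0, -0.2, 0, 0, 0, -1], [0, 0, -0.3, 0, 0, 0, -1]])

```text
t: 3.98
ee_pos: [532.7, 98.5, 267.4]
orientation: [-3.138, -0.147, -0.001]
ft_force: [0.3, 0.6, 2.3]
width: 0.3
grasp_force: 1.1
```

```bash
python3 - <<'E'
from h import *
d=snap("side","s1");print(ctrl.get_obs()["ft_force"],ctrl.get_obs()["ee_pos"])
f=lambda n:cv2.resize(cv2.imread(f"pics/{n}.png")[140:280,220:353],(399,420),interpolation=cv2.INTER_CUBIC)
cv2.imwrite("pics/c1.png",np.hstack([f("s0"),f("s1")]))
E
```

```text
[0.33953196 0.31331312 2.05047759] [532.61373354  98.48055998 267.25600841]
```

View pics/c1.png

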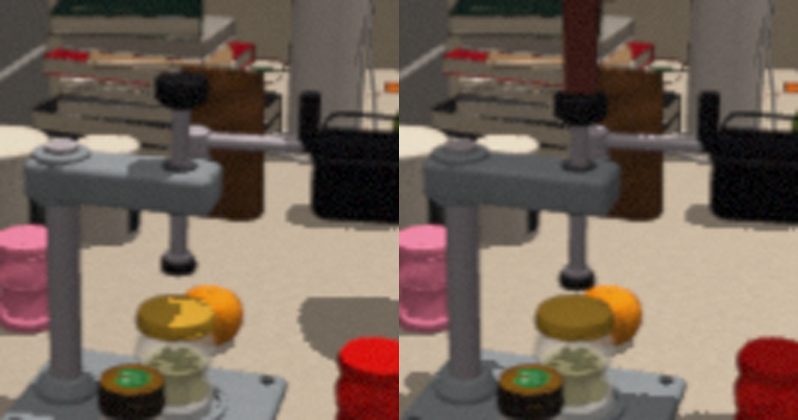

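Left is the start, right is now: the rod follows the finger, and the pad's lower edge went from crop y≈276 to y≈290 (full image v≈232 to 236.7). The lid is still clear below it. I'll work out the gap by projection.

```bash
python3 - <<'E'
from h import *
d=ld("s1")
def vmax(z,r=14): return max(proj(d,(533+r*np.cos(a),99+r*np.sin(a),z))[1] for a in np.arange(0,6.3,.1))
for z in(135,130,125,120,115,110,105,100,98):print(z,round(vmax(z),1))
lid=[proj(d,(533+32*np.cos(a),99+32*np.sin(a),98)) for a in np.arange(0,6.3,.1)]
print("lid v",min(v for u,v in lid),max(v for u,v in lid),"u",min(u for u,v in lid),max(u for u,v in lid), "knob c",[proj(d,(533,99,z)) for z in(285,280,267)])
E
```

```text
135 230.9
130 233.0
125 235.1
120 237.1
115 239.2
110 241.2
105 243.3
100 245.3
98 246.1
lid v 237.47364354530976 249.75003023463364 u 264.1822372138502 292.5746522593985 knob c [(np.float64(279.63047281652894), np.float64(162.3909666608679)), (np.float64(279.5947500122928), np.float64(164.71533531865683)), (np.float64(279.50249453802013), np.float64(170.71802030355138))]
```

>>> servo_tool(increments=[[0, 0, -0.2, 0, 0, 0, -1], [0, 0, -0.4, 0, 0, 0, -1], [0, 0, -0.6, 0, 0, 0, -1], [0, 0, -0.8, 0, 0, 0, -1], [0, 0, -1.0, 0, 0, 0, -1], [0, 0, -1.2, 0, 0, 0, -1]])

```text
t: 4.53
ee_pos: [532.6, 98.5, 255.3]
orientation: [-3.138, -0.147, -0.001]
ft_force: [0.5, 0.4, 2.8]
width: 0.3
grasp_force: 1.2
```

>>> servo_tool(increments=[[0, 0, -0.05, 0, 0, 0, -1], [0, 0, -0.1, 0, 0, 0, -1]])

```text
t: 4.7
ee_pos: [532.4, 98.4, 254.2]
orientation: [3.138, 0.147, -0.0]
ft_force: [1.3, 0.3, 2.3]
width: 0.7
grasp_force: 1.1
```

>>> servo_tool(increments=[[0, 0, -0.05, 0, 0, 0, -1], [0, 0, -0.1, 0, 0, 0, -1]])

```text
t: 4.87
ee_pos: [532.4, 98.4, 253.4]
orientation: [3.138, 0.147, -0.0]
ft_force: [0.6, 0.2, 2.5]
width: 0.3
grasp_force: 1.1
```

```bash
python3 - <<'E'
from h import *
d=snap("side","s2");print(ctrl.get_obs()["ft_force"],ctrl.get_obs()["ee_pos"])
f=lambda n:cv2.resize(cv2.imread(f"pics/{n}.png")[200:270,245:315],(400,400),interpolation=cv2.INTER_CUBIC)
cv2.imwrite("pics/c2.png",np.hstack([f("s1"),f("s2")]))
E
```

```text
[0.17099532 0.6652777  2.10745995] [532.39941375  98.40293008 253.31521447]
```

View pics/c2.png

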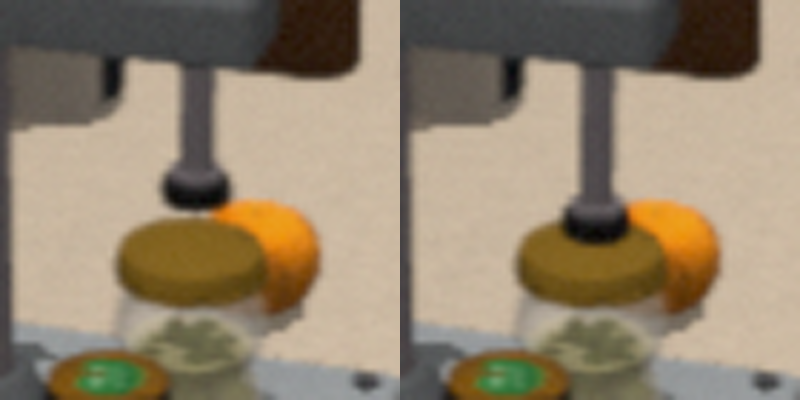

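Left is before, right is now: the pad's lower edge is at crop y≈243 (v≈242.5), so z≈107, about 9 mm above the lid. From here I step down in fine increments and watch the force (drag baseline about 2.5 N).

>>> servo_tool(increments=[[0, 0, -0.1, 0, 0, 0, -1], [0, 0, -0.2, 0, 0, 0, -1], [0, 0, -0.3, 0, 0, 0, -1], [0, 0, -0.4, 0, 0, 0, -1]])

```text
t: 5.25
ee_pos: [532.4, 98.4, 249.3]
orientation: [3.138, 0.147, -0.0]
ft_force: [0.4, 0.6, 1.7]
width: 0.6
grasp_force: 1.1
```

>>> servo_tool(increments=[[0, 0, -0.05, 0, 0, 0, -1], [0, 0, -0.1, 0, 0, 0, -1]])

```text
t: 5.42
ee_pos: [532.4, 98.4, 248.3]
orientation: [3.138, 0.147, -0.0]
ft_force: [0.5, -0.4, 2.7]
width: 0.1
grasp_force: 1.1
```

>>> servo_tool(increments=[[0, 0, -0.05, 0, 0, 0, -1], [0, 0, -0.1, 0, 0, 0, -1]])

```text
t: 5.58
ee_pos: [532.4, 98.4, 247.4]
orientation: [3.138, 0.147, -0.0]
ft_force: [0.2, -0.0, 2.2]
width: 0.6
grasp_force: 1.1
```

>>> servo_tool(increments=[[0, 0, -0.05, 0, 0, 0, -1], [0, 0, -0.1, 0, 0, 0, -1], [0, 0, -0.1, 0, 0, 0, -1]])

```text
t: 5.83
ee_pos: [532.4, 98.4, 246.3]
orientation: [3.138, 0.147, -0.0]
ft_force: [1.3, 0.0, 1.3]
width: 0.3
grasp_force: 0.5
```

>>> servo_tool(increments=[[0, 0, -0.05, 0, 0, 0, -1], [0, 0, -0.05, 0, 0, 0, -1]])

```text
t: 6.0
ee_pos: [532.4, 98.4, 245.9]
orientation: [3.138, 0.147, -0.0]
ft_force: [0.4, -0.4, 2.0]
width: 0.4
grasp_force: 1.0
```

>>> servo_tool(increments=[[0, 0, -0.05, 0, 0, 0, -1], [0, 0, -0.05, 0, 0, 0, -1]])

```text
t: 6.17
ee_pos: [532.4, 98.4, 245.5]
orientation: [-3.138, -0.147, 0.0]
ft_force: [-0.1, 0.1, 3.4]
width: 0.5
grasp_force: 1.8
```

>>> servo_tool(increments=[[0, 0, -0.05, 0, 0, 0, -1], [0, 0, -0.05, 0, 0, 0, -1]])

```text
t: 6.33
ee_pos: [532.4, 98.4, 245.2]
orientation: [-3.138, -0.147, -0.0]
ft_force: [-1.3, -0.1, 4.6]
width: 0.5
grasp_force: 2.5
```

The force is rising above the drag (grasp_force 1.1 → 2.5), so the pad is touching. A little further, then hold.

>>> servo_tool(increments=[[0, 0, -0.05, 0, 0, 0, -1], [0, 0, -0.05, 0, 0, 0, -1]])

```text
t: 6.5
ee_pos: [532.5, 98.4, 244.8]
orientation: [-3.138, -0.147, -0.0]
ft_force: [-1.4, 0.6, 5.6]
width: 0.3
grasp_force: 3.1
```

>>> servo_tool(increments=[[0, 0, -0.03, 0, 0, 0, -1], [0, 0, -0.03, 0, 0, 0, -1], [0, 0, -0.03, 0, 0, 0, -1], [0, 0, -0.03, 0, 0, 0, -1], [0, 0, -0.03, 0, 0, 0, -1]])

```text
t: 6.92
ee_pos: [532.4, 98.4, 244.6]
orientation: [3.138, 0.147, 0.0]
ft_force: [-2.8, -0.3, 7.9]
width: 0.4
grasp_force: 3.6
```

>>> servo_tool(increments=[[0, 0, 1, 0, 0, 0, -1], [0, 0, 3, 0, 0, 0, -1], [-4, -0.5, 4, 0, 0, 0, -1], [-8.6, -0.9, 4, 0, 0, 0, -1], [-8.6, -0.9, 4, 0, 0, 0, -1], [-8.6, -0.9, 2, 0, 0, 0, -1], [-8.6, -0.9, 0, 0, 0, 0, -1], [-8.6, -0.9, -0.7, 0, 0, 0, -1], [-8.6, -0.9, -0.7, 0, 0, 0, -1], [-8.6, -0.9, -0.7, 0, 0, 0, -1]])

```text
t: 7.75
ee_pos: [446.6, 89.4, 237.2]
orientation: [3.138, 0.147, -0.001]
ft_force: [0.9, -0.7, 0.1]
width: 0.6
grasp_force: 0.0
```

```bash
python3 - <<'E'
from h import *
d=snap("top","t1");s=snap("side","s3");o=ctrl.get_obs();print(o["ee_pos"],o["ft_force"],o["qpos"])
t=cv2.resize(np.clip(cv2.imread("pics/t1.png")[195:275,270:350]*1.8,0,255).astype('uint8'),(400,400),interpolation=cv2.INTER_CUBIC)
s=cv2.resize(cv2.imread("pics/s3.png")[150:260,245:355],(400,400),interpolation=cv2.INTER_CUBIC)
cv2.imwrite("pics/c3.png",np.hstack([s,t]))
E
```

```text
[447.22120853  89.54989826 237.89493724] [0.62187881 0.46119301 0.51160485] [1.71515800e-01 1.50655763e-01 1.97568162e+00 2.27310201e-05
 1.01420614e+00 1.64862584e+00]
```

View pics/c3.png

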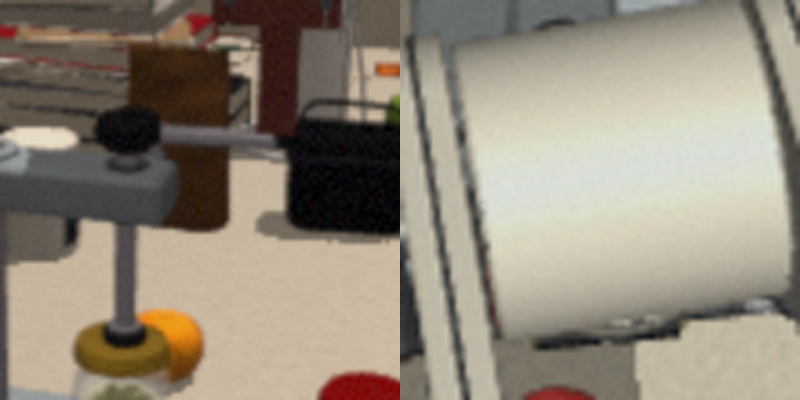

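The pad sits on the lid (side crop 125,333) and the finger (270,60) stands beside the post at the lever's end (285,130). Now computing the arc.

```bash
python3 - <<'E'
import numpy as np
P=np.array([531.5,64.5]);T=np.array([446.8,89.4])
for f in [.107,.25,.4,.55,.7,.85,1.0,1.1,1.16,1.22,1.26]:
    c,s=np.cos(f),np.sin(f);q=P+85*np.array([-c,-s])+21*np.array([-s,c]);print(f,np.round((q-T)/10,2),round(np.degrees(f-.094),1))
E
```

```text
0.107 [-0.21 -1.31] 0.7
0.25 [-0.29 -2.56] 8.9
0.4 [-0.18 -3.87] 17.5
0.55 [ 0.13 -5.14] 26.1
0.7 [ 0.62 -6.36] 34.7
0.85 [ 1.28 -7.49] 43.3
1.0 [ 2.11 -8.51] 51.9
1.1 [ 2.74 -9.11] 57.6
1.16 [ 3.15 -9.44] 61.1
1.22 [ 3.58 -9.75] 64.5
1.26 [ 3.87 -9.94] 66.8
```

>>> servo_tool(increments=[[-0.1, -0.7, 0, 0, 0, 0.4, -1], [-0.2, -1.3, 0, 0, 0, 0.7, -1], [-0.25, -1.9, 0, 0, 0, 4.8, -1], [-0.3, -2.55, 0, 0, 0, 8.9, -1], [-0.25, -3.2, 0, 0, 0, 13.2, -1], [-0.2, -3.85, 0, 0, 0, 17.5, -1]])

```text
t: 8.35
ee_pos: [444.6, 50.6, 237.7]
orientation: [-3.077, -0.628, -0.002]
ft_force: [0.8, 3.7, -0.2]
width: 0.3
grasp_force: 1.4
```

>>> servo_tool(increments=[[0.15, -0.65, 0, 0, 0, 4.3, -1], [0.3, -1.3, 0, 0, 0, 8.6, -1], [0.55, -1.9, 0, 0, 0, 12.9, -1], [0.8, -2.5, 0, 0, 0, 17.2, -1], [1.15, -3.05, 0, 0, 0, 21.5, -1], [1.5, -3.6, 0, 0, 0, 25.8, -1]])

```text
t: 8.85
ee_pos: [458.8, 14.3, 237.4]
orientation: [-2.859, -1.299, 0.001]
ft_force: [-2.8, 1.7, 2.8]
width: 0.2
grasp_force: 1.6
```

>>> servo_tool(increments=[[0.4, -0.5, 0, 0, 0, 4.3, -1], [0.8, -1.0, 0, 0, 0, 8.6, -1], [1.1, -1.3, 0, 0, 0, 11.5, -1], [1.45, -1.6, 0, 0, 0, 14.3, -1]])

```text
t: 9.18
ee_pos: [473.0, -1.8, 237.4]
orientation: [-2.676, -1.643, 0.002]
ft_force: [-4.0, 1.4, 3.2]
width: 0.4
grasp_force: 2.1
```

>>> servo_tool(increments=[[0.2, -0.15, 0, 0, 0, 1.7, -1], [0.4, -0.3, 0, 0, 0, 3.5, -1], [0.6, -0.45, 0, 0, 0, 5.2, -1]])

```text
t: 9.43
ee_pos: [478.7, -6.3, 237.2]
orientation: [-2.6, -1.762, 0.003]
ft_force: [-4.1, -0.1, 3.3]
width: 0.6
grasp_force: 2.2
```

>>> servo_tool(increments=[[0.1, -0.05, 0, 0, 0, 0.8, -1], [0.2, -0.1, 0, 0, 0, 1.6, -1]])

```text
t: 9.6
ee_pos: [480.8, -7.2, 237.1]
orientation: [-2.576, -1.796, 0.003]
ft_force: [-4.7, -1.3, 1.9]
width: 0.4
grasp_force: 2.2
```

>>> servo_tool(increments=[[0.1, -0.04, 0, 0, 0, 0.8, -1], [0.2, -0.08, 0, 0, 0, 1.6, -1]])

```text
t: 9.77
ee_pos: [482.7, -7.9, 237.0]
orientation: [-2.55, -1.832, 0.004]
ft_force: [-5.0, -0.9, 1.8]
width: 0.3
grasp_force: 2.4
```

>>> servo_tool(increments=[[0.1, -0.03, 0, 0, 0, 0.8, -1], [0.2, -0.06, 0, 0, 0, 1.6, -1]])

```text
t: 9.93
ee_pos: [484.5, -8.6, 236.9]
orientation: [-2.524, -1.868, 0.004]
ft_force: [-4.5, -1.1, 1.2]
width: 0.7
grasp_force: 2.4
```

>>> servo_tool(increments=[[0.1, -0.03, 0, 0, 0, 0.8, -1], [0.2, -0.06, 0, 0, 0, 1.6, -1]])

```text
t: 10.1
ee_pos: [486.4, -9.2, 236.8]
orientation: [-2.498, -1.903, 0.005]
ft_force: [-8.1, -1.7, 2.1]
width: 0.3
grasp_force: 3.6
```

Force is rising at the end stop. One more millimetre confirms it.

>>> servo_tool(increments=[[0.1, -0.03, 0, 0, 0, 0, -1], [0.1, -0.03, 0, 0, 0, 0, -1]])

```text
t: 10.27
ee_pos: [486.4, -9.3, 236.7]
orientation: [-2.497, -1.901, 0.007]
ft_force: [-9.9, 0.5, 4.1]
width: 0.3
grasp_force: 4.5
```

>>> servo_tool(increments=[[-1, 0.4, 0, 0, 0, 0, -1], [-3, 1, 0, 0, 0, 0, -1], [-3, 1, 4, 0, 0, 0, -1], [-4, 0, 8, 0, 0, 0, -1], [-5, -4, 12, 0, 0, 0, -1], [-6, -8, 12, 0, 0, 0, -1], [-6, -12, 12, 0, 0, 0, -1], [-6, -16, 12, 0, 0, 0, -1], [-6, -20, 12, 0, 0, 0, -1], [-6, -24, 12, 0, 0, 0, -1], [-6, -24, 12, 0, 0, 0, -1]])

```text
t: 11.18
ee_pos: [428.7, -254.3, 357.6]
orientation: [2.501, 1.896, -0.0]
ft_force: [-0.2, 0.4, -0.3]
width: 0.7
grasp_force: 0.0
```

```bash
python3 - <<'E'
from h import *
d=snap("top","t2");s=snap("side","s4");o=ctrl.get_obs();print(o["ee_pos"],o["ft_force"])
t=cv2.resize(np.clip(cv2.imread("pics/t2.png")[165:305,225:385]*1.8,0,255).astype('uint8'),(400,400),interpolation=cv2.INTER_CUBIC)
s=cv2.resize(cv2.imread("pics/s4.png")[150:300,225:375],(400,400),interpolation=cv2.INTER_CUBIC)
cv2.imwrite("pics/c4.png",np.hstack([s,t]))
E
```

```text
[ 428.54915209 -250.42902967  357.05790125] [-0.14358968  0.77280311  0.70019071]
```

View pics/c4.png

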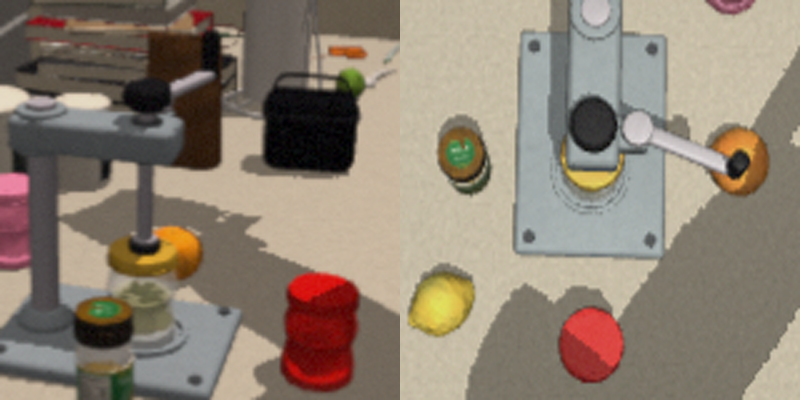

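The picture shows the lever home on the right (top crop 738,165), where the end stop was felt at about 10 N. The pad is on the lid (side crop 145,243), the jar and bystanders are in place, and the arm is clear. Handing in.

```bash
python3 -c "
from workcell import ctrl
print(ctrl.close_job())"
```

```text
the job is handed in; nothing more can be done
None
```

I pushed the stop rod down until the pad rested on the jar's lid with an estimated 4 N, swung the clamp lever to its end stop, backed the arm clear and handed the job in; no verdict came back.

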